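# Lock the lid onto the weed-sprayer tank

## Task

Close the sprayer tank on the club shed's bench: take the large lid with the T-shaped bar handle, set it down in the tank's mouth so that its two side pins drop through the two notches, and twist it clockwise (seen from above) until its pins have drawn it down tight, at or near the stop; then let go. Leave the smaller T-handled lid where it is.

Things in the scene. Friction and masses are not known exactly. Their poses are not given: they have to be found in the camera images.
- lid_bar (a point): Centre of the T handle's bar on the large grey lid: bar 100 long (x), 16 wide (y), 20 high, its centre 24 above a flange 116 across, 6 thick. Under it a plug 58 across (foot 40), 26.5 long; the lid stands on its foot, 56.5 below this point. Two pins, 9 thick, stick out under the bar's ends (+x, -x), 12 above the foot, tips 43 from the axis. Half turns are equal. 130-200 g. All mm.
- mouth (a point): Centre of the round mouth of the fixed white sprayer tank (200 mm across), level with its rim, 150 mm above the bench; z up. An inward lip leaves a hole 68 mm across with two notches along +x and -x, 26 mm wide, out to 48 mm from the axis; a small dark block lies outside each. With its bar along x (within 13 degrees) the lid drops in onto the seal: bar centre 35 mm above this point.
- seal (a joint): Springy rubber ring round the rim, standing 5 mm proud; value = how far it is pressed down (0 to 0.006 m, 2.4 to 4.8 N). When the lid turns clockwise from above, ramps grip its pins at about 27 degrees and pull it down 4 mm until 55 degrees (bar centre 31 mm above the rim); then level to a stop at 70 degrees. It needs up to 0.5 N m, stays put when left, and is blocked the other way.
- small_bar (a point): Centre of the bar of the smaller T-handled grey lid, a bystander to leave alone: bar 56 mm long, 12 wide, 14 high, its centre 41 mm above the bench; flange 64 mm across. It is too small for the mouth. (A third grey lid, 112 mm across with a round knob, is a bystander too.)

How it is judged:
On the way:
1. the large lid has dropped into the mouth, pins through the notches (z of lid_bar in the frame of mouth below 0.0385 m and horizontal distance between lid_bar and mouth below 0.012 m and angle between the x axis of lid_bar and the x axis of mouth, either way round below 0.45 rad), for 0.05 s.
At the end, for the whole second after the job is handed in: The large lid sits level in the tank's mouth (within 12 mm of its axis), turned at least 46 degrees from the notches and drawn down by its pins at least 2 of the 4 mm (bar centre less than 33 mm above the rim), released (z of lid_bar in the frame of mouth below 0.033 m and horizontal distance between lid_bar and mouth below 0.012 m and angle between the x axis of lid_bar and the x axis of mouth, either way round above 0.8 rad and angle between lid_bar's own z axis and vertical below 0.1 rad); the robot touches nothing.
It fails at once if the smaller T-handled lid is moved more than 60 mm (distance of small_bar from where it was at the start of the episode above 0.06 m).
It also fails if it takes over 48 s, if anything falls off the work surface, if the arm or the gripper's body presses on something with over 40 N, if the wrist force passes 120 N, or if a joint passes its speed limit or range.

## Robot

A 7-joint arm with a two-finger parallel gripper is mounted at the origin on the work surface. World frame = base frame: x ahead of the robot, y to its left, z up, the work surface at z = 0. Lengths are in m, angles in rad, forces in N, time in s.
With the tool pointing down it reaches from about 0.35 to 0.9 m from the base axis. Payload 7.2 kg.
Tool frame: the origin (TCP) lies at the very end of the fingers, on their centre line; the grasp point (between the pads) lies 19 mm behind it; z points along the fingers, y is the direction in which the jaws open and shut (so a half turn about z gives the same grasp; the last joint's range is limited). The gripper opens to 88 mm and grips with 3 to 60 N. Pads are 20 mm wide; open, the fingers measure 115 mm over their backs; the gripper's body (75 mm by 178 mm) begins 61 mm behind the grasp point.
Start: joints at [-1.365, 0.411, -0.013, 1.596, 0.006, 1.134, -0.082], TCP at [0.169, 0.602, 0.223] pointing down, gripper open.
Joint ranges: [-2.95, 2.95], [-0.29, 1.99], [-1.47, 1.44], [0.14, 2.54], [-1.03, 4.17], [0.13, 1.85], [-2.86, 2.86]. Speed limits (rad/s): [2.39, 2.39, 3.01, 3.01, 3.14, 3.14, 3.14].

## Interface

Orientations are given as [roll, pitch, yaw] about the fixed x, y, z axes, in that order (R = Rz(yaw) Ry(pitch) Rx(roll)).
In Python, from cell import manip gives the robot as it stands.
- The arm moves only by the tool send_rows, never from a script. Its argument "deltas" is a list that holds one entry, the list of rows, each a list of 7 numbers: the turn, a rotation vector about the tool's x, y, z in rad, then the shift along the tool's x, y, z in m, then the opening, from 0 (shut) to 1 (fully open). A call has 1 to 20 rows; each row shifts and turns the commanded pose from where the row before left it, along the tool's axes as they then stand; what a row does not reach is not made up. A row lasts 1/12 s, in which the tool goes at most 41.7 mm and 7.16 degrees, less where a joint would pass 70% of its speed; a pose out of reach is approached as far as the arm can. A call with a gripper value outside its range is refused whole. The fingers move at their own pace and stop on an object; "newtons" is the grip in N (left out, the last holds). Time passes only in rows, so rows that do not move let the fingers close. It gives the time, the measured TCP pose, the force and the opening at its end, in the units of the state.
- manip.get_state(): the state, without advancing time (a new reading comes with each control period).
- manip.get_image(name): name is "side" or "top"; returns the picture (384x512x3 uint8, blue, green, red); there is no depth.
- manip.get_calibration(name): a dict with "mtx" (3x3 intrinsics, pixels), "pose" (4x4, takes a point from camera to world coordinates). Camera axes: x right, y down, z forward; pixel columns grow to the right and rows downward; lengths in m; the calibration is good to about 2 mm. A picture is of the moment at which its call begins. get_calibration takes no time and is no camera call.
- manip.job_done(): hands the job in, once; it reports no verdict.
The state is a dict: "time": time; "q": joint angles; "qvel": joint speeds; "joint_efforts": joint torques, N m; "ee_pos": TCP position; "eef_rot": TCP orientation; "contact_force": force on the tool from outside, world axes, zero at the start; "torque": the same for the moment, N m; "width": opening from 0.0 (shut) to 1.0 (fully open).
Only numpy, scipy, OpenCV 4.12 (cv2) and the standard library are available. Lean on these libraries where they do the work, as an engineer would, in place of code of your own. Each camera call takes 0.05 s, during which the arm holds its last target.

## Working session

There is one attempt and no reset: what is moved stays moved. The work goes in short steps, Python scripts to look and compute and a tool call to move; the robot and the scene stay as the last step left them, time stands still between calls to the robot, and variables do not carry over. Pictures are saved under pics/ and viewed, and the job is handed in when it is done.

Besides the shell and the picture viewer there is one more tool, called after "Call:" by a JSON object that holds its "op" and its "data", one argument or row to a line. send_rows: Moves the arm, as the interface text tells. Its arguments: {"type":"object","properties":{"deltas":{"type":"array","items":{"type":"array","items":{"type":"array","items":{"type":"number"}}}},"newtons":{"type":"number"}},"required":["deltas"]}

```bash
mkdir -p pics; python3 - <<'E'
from cell import manip
import cv2
s=manip.get_state();print(s)
for n in("side","top"):
    cv2.imwrite(f"pics/{n}0.png",manip.get_image(n)); c=manip.get_calibration(n);print(n,c)
E
```

```text
{'time': 0.0, 'q': array([-1.36517489,  0.41190342, -0.01269068,  1.59702547,  0.00561419,
        1.13430085, -0.08220531]), 'qvel': array([ 2.51667118e-05,  9.67211143e-04, -1.48611371e-03,  5.25259444e-04,
       -5.32488984e-04,  8.96663945e-04, -9.07239403e-04]), 'joint_efforts': array([ 5.62878413e-04, -5.87964928e+01,  6.42120391e-01, -2.91069138e+01,
       -5.37288375e-02,  1.84256618e-02,  1.39377448e-04]), 'ee_pos': array([0.16892986, 0.60121863, 0.22181461]), 'eef_rot': array([-3.13999684e+00,  1.34826002e-04,  2.86777700e+00]), 'contact_force': array([1.00454151, 0.08413885, 0.51191945]), 'torque': array([-0.00727376, -0.0001715 ,  0.01585991]), 'width': 1.0010102873269653}
side {'mtx': array([[435.36403112,   0.        , 253.178387  ],
       [  0.        , 435.36403112, 194.53496297],
       [  0.        ,   0.        ,   1.        ]]), 'pose': array([[ 0.75127285, -0.50524002,  0.42464294,  0.17117216],
       [-0.65995037, -0.58228653,  0.47477143, -0.33925657],
       [ 0.00739034, -0.63692615, -0.7708894 ,  0.76602361],
       [ 0.        ,  0.        ,  0.        ,  1.        ]])}
top {'mtx': array([[446.60144798,   0.        , 255.58816741],
       [  0.        , 446.60144798, 195.02335945],
       [  0.        ,   0.        ,   1.        ]]), 'pose': array([[ 0.00669745, -0.98979147,  0.14236571,  0.43124324],
       [-0.99996506, -0.00734122, -0.00399718,  0.03768906],
       [ 0.00500151, -0.14233397, -0.98980605,  0.96991111],
       [ 0.        ,  0.        ,  0.        ,  1.        ]])}
```

View pics/side0.png

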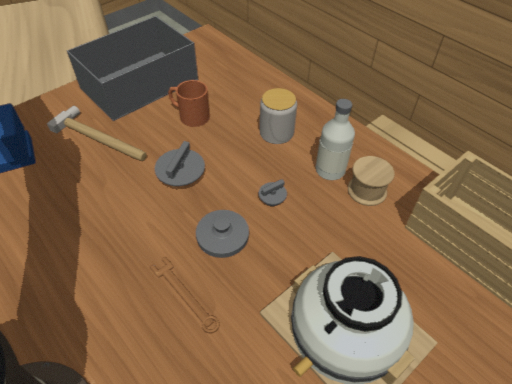

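View pics/top0.png

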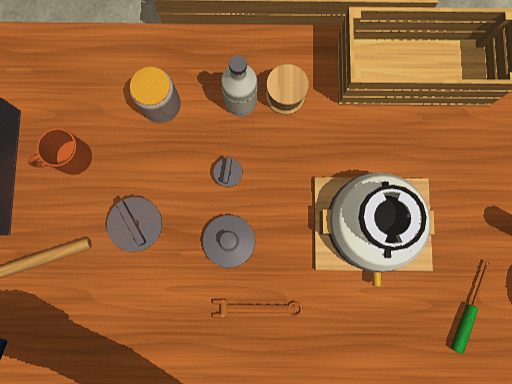

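```bash
python3 - <<'E'
import cv2,numpy as np
t=cv2.imread("pics/top0.png");s=cv2.imread("pics/side0.png")
a=cv2.resize(t[170:270,330:450],None,fx=5,fy=5,interpolation=cv2.INTER_CUBIC)
cv2.imwrite("pics/z1.png",a)
cv2.imwrite("pics/z2.png",cv2.resize(t[180:265,90:180],None,fx=6,fy=6,interpolation=cv2.INTER_CUBIC))
cv2.imwrite("pics/z3.png",cv2.resize(s[245:345,290:420],None,fx=5,fy=5,interpolation=cv2.INTER_CUBIC))
cv2.imwrite("pics/z4.png",cv2.resize(s[130:200,140:220],None,fx=6,fy=6,interpolation=cv2.INTER_CUBIC))
E
```

```text
(no output)
```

View pics/z1.png

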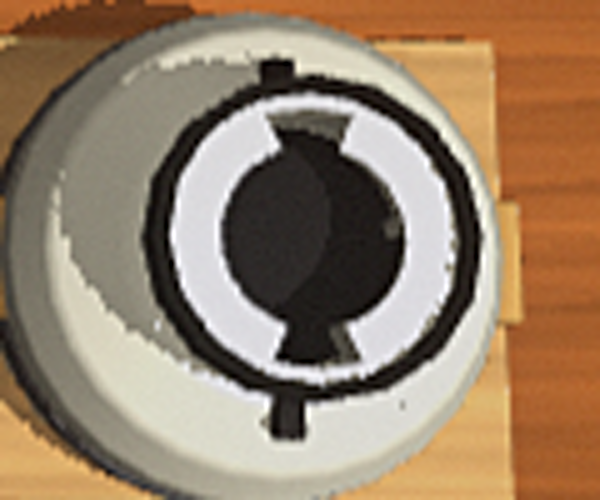

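View pics/z2.png

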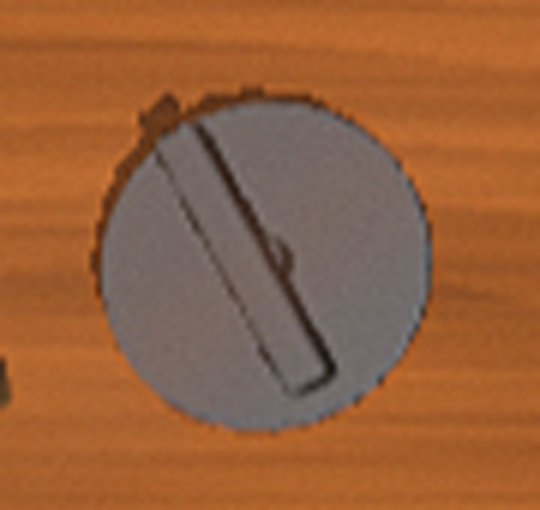

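View pics/z3.png

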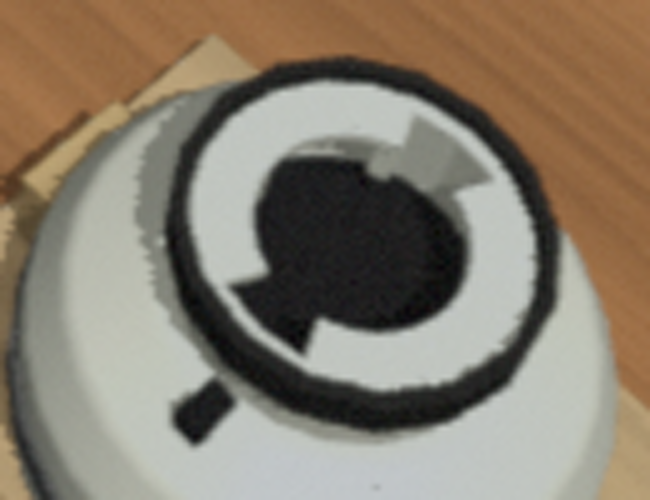

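View pics/z4.png

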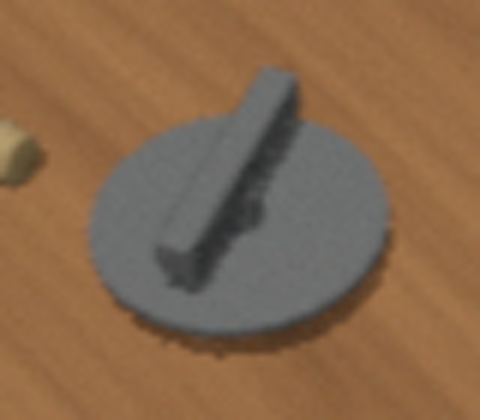

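```bash
cat > h.py <<'E'
import cv2,numpy as np
from cell import manip
def cast(n,uv,z):
    c=manip.get_calibration(n);K,T=c["mtx"],c["pose"]
    uv=np.atleast_2d(uv).astype(float)
    d=np.c_[uv,np.ones(len(uv))]@np.linalg.inv(K).T@T[:3,:3].T
    o=T[:3,3]; return o+d*((z-o[2])/d[:,2])[:,None]
def circ(P):
    A=np.c_[2*P[:,:2],np.ones(len(P))];b=(P[:,:2]**2).sum(1)
    x=np.linalg.lstsq(A,b,rcond=None)[0];return x[:2],np.sqrt(x[2]+x[0]**2+x[1]**2)
def rcirc(P):
    for _ in range(6):
        c,r=circ(P);e=abs(np.hypot(*(P[:,:2]-c).T)-r);k=e<max(2*np.median(e),.001);P=P[k]
    return c,r,len(P)
E
python3 - <<'E'
from h import *
ims={n:cv2.imread(f"pics/{n}0.png") for n in("top","side")}
# lid flange
for n,roi in(("top",(90,180,180,265)),("side",(148,140,210,192))):
    x0,y0,x1,y1=roi;im=ims[n][y0:y1,x0:x1]
    hsv=cv2.cvtColor(im,cv2.COLOR_BGR2HSV)
    m=((hsv[...,1]<70)).astype(np.uint8)
    cs,_=cv2.findContours(m,cv2.RETR_EXTERNAL,cv2.CHAIN_APPROX_NONE);c=max(cs,key=cv2.contourArea)[:,0]+[x0,y0]
    P=cast(n,c,.0325 if n=="top" else .0325);print("lid",n,rcirc(P),cv2.contourArea(c))
# mouth
for n,roi in(("top",(345,180,430,255)),("side",(320,255,405,330))):
    x0,y0,x1,y1=roi;im=ims[n][y0:y1,x0:x1];g=cv2.cvtColor(im,cv2.COLOR_BGR2GRAY)
    m=(g<110).astype(np.uint8)   # dark
    l,lab,st,ce=cv2.connectedComponentsWithStats(m)
    for i in range(1,l):
        if st[i,4]>150:
            cs,_=cv2.findContours((lab==i).astype(np.uint8),cv2.RETR_CCOMP,cv2.CHAIN_APPROX_NONE)
            for c in cs:
                if len(c)<50: continue
                c=c[:,0]+[x0,y0]
                print(n,st[i],len(c),[ (z,*rcirc(cast(n,c,z))) for z in(.15,.155)])
# hand-picked
def up(p,s,o): return (np.array(p)+.5)/s-.5+o
q=cast("top",up([[267,117],[352,113],[277,360],[357,362]],5,[330,170]),.15);print(q)
a=q[:2].mean(0);b=q[2:].mean(0);print("mouth",(a+b)/2,np.arctan2(*(a-b)[1::-1]))
q=cast("side",up([[416,115],[493,182],[232,286],[304,353]],5,[290,245]),.15);print(q)
a=q[:2].mean(0);b=q[2:].mean(0);print("mouth",(a+b)/2,np.arctan2(*(a-b)[1::-1]))
q=cast("top",up([[157,148],[196,124],[293,393],[325,372]],6,[90,180]),.0665);print(q)
a=q[:2].mean(0);b=q[2:].mean(0);print("bar",(a+b)/2,np.arctan2(*(a-b)[1::-1]),np.linalg.norm(a-b))
q=cast("side",up([[263,68],[297,78],[157,243],[188,253]],6,[140,130]),.0665);print(q)
a=q[:2].mean(0);b=q[2:].mean(0);print("bar",(a+b)/2,np.arctan2(*(a-b)[1::-1]),np.linalg.norm(a-b))
E
```

```text
lid top (array([0.50378451, 0.2888217 ]), np.float64(0.056324351466383545), 129) 2256.5
lid side (array([0.50256088, 0.28777062]), np.float64(0.05715800424354275), 67) 1454.0
top [ 13   2  68  73 918] 203 [(0.15, array([ 0.5094729 , -0.21737446]), np.float64(0.06107656404692766), 110), (0.155, array([ 0.50899584, -0.21581903]), np.float64(0.060704105597974935), 110)]
top [ 13   2  68  73 918] 165 [(0.15, array([ 0.51062287, -0.21782425]), np.float64(0.05400855479339276), 140), (0.155, array([ 0.51013879, -0.21626607]), np.float64(0.053679198634245064), 140)]
top [  29   12   37   51 1250] 138 [(0.15, array([ 0.51009085, -0.21782492]), np.float64(0.0377074884106447), 138), (0.155, array([ 0.50961002, -0.21626674]), np.float64(0.037477539773774084), 138)]
side [   2    0   83   75 1549] 263 [(0.15, array([ 0.51056006, -0.21683467]), np.float64(0.06288544027267849), 160), (0.155, array([ 0.50780539, -0.21782831]), np.float64(0.062375026065214986), 160)]
side [   2    0   83   75 1549] 189 [(0.15, array([ 0.51108324, -0.2157315 ]), np.float64(0.05377401629730648), 173), (0.155, array([ 0
[... 453 characters left out ...]
.15      ] -0.006519512640881504
[[ 0.55543284 -0.20158284  0.15      ]
 [ 0.55471606 -0.2329583   0.15      ]
 [ 0.46580219 -0.20243359  0.15      ]
 [ 0.46582763 -0.23112564  0.15      ]]
mouth [ 0.51044468 -0.21702509  0.15      ] -0.005500244895623131
[[0.54010899 0.31840025 0.0665    ]
 [0.548411   0.30559977 0.0665    ]
 [0.45785194 0.26871359 0.0665    ]
 [0.4649215  0.25831022 0.0665    ]]
bar [0.50282336 0.28775596 0.0665    ] 0.5293821900785766 0.09601601967133097
[[0.54077009 0.31851715 0.0665    ]
 [0.54741067 0.30542944 0.0665    ]
 [0.45811389 0.26853184 0.0665    ]
 [0.46381016 0.25707426 0.0665    ]]
bar [0.5025262  0.28738817 0.0665    ] 0.5341445068381081 0.0965817614551566
```

Call:
{"op": "send_rows", "data": {
  "deltas": [
    [[0, 0, -0.1, 0, 0, 0, 1], [0, 0, -0.1, 0, 0, 0, 1], [0, 0, -0.1, 0, 0, 0, 1], [0, 0, -0.1, 0, 0, 0, 1], [0, 0, -0.1, 0, 0, 0, 1], [0, 0, -0.1, 0, 0, 0, 1], [0, 0, -0.1, 0, 0, 0, 1], [0, 0, -0.107, 0, 0, 0, 1], [0, 0, 0, 0, 0, 0, 1]]
  ],
  "newtons": 30
}}

```text
time: 0.85
ee_pos: [0.169, 0.6014, 0.2221]
eef_rot: [-3.141, -0.001, -2.604]
contact_force: [-0.3, 0.2, -0.4]
width: 1.0
```

```bash
cat > go.py <<'E'
import sys;from h import *
from scipy.spatial.transform import Rotation as R
t=np.array(list(map(float,sys.argv[1:4])));s=manip.get_state()
Rm=R.from_euler("xyz",s["eef_rot"])
print("t",s["time"],"pos",s["ee_pos"].round(4),"rpy",np.array(s["eef_rot"]).round(4),"F",s["contact_force"].round(2),"M",s["torque"].round(3),"w",round(s["width"],3),"q",s["q"].round(2))
print("tool shift",Rm.inv().apply(t-s["ee_pos"]).round(4))
if len(sys.argv)>4: print("tool rotvec",(Rm.inv()*R.from_euler("xyz",[np.pi,0,float(sys.argv[4])])).as_rotvec().round(4))
E
python3 go.py .5027 .2876 .11 -2.61
```

```text
t 0.85 pos [0.169  0.6014 0.2221] rpy [-3.1410e+00 -7.0000e-04 -2.6037e+00] F [-0.33  0.18 -0.41] M [ 0.013 -0.02  -0.011] w 1.0 q [-1.25  0.42 -0.18  1.59  0.08  1.14  0.67]
tool shift [-0.1259 -0.4404  0.1123]
tool rotvec [-0.0006 -0.0007  0.0063]
```

Call:
{"op": "send_rows", "data": {
  "deltas": [
    [[0, 0, 0.0063, -0.009, -0.0315, 0, 1], [0, 0, 0, -0.009, -0.0315, 0, 1], [0, 0, 0, -0.009, -0.0315, 0, 1], [0, 0, 0, -0.009, -0.0315, 0, 1], [0, 0, 0, -0.009, -0.0315, 0, 1], [0, 0, 0, -0.009, -0.0315, 0, 1], [0, 0, 0, -0.009, -0.0315, 0, 1], [0, 0, 0, -0.009, -0.0315, 0, 1], [0, 0, 0, -0.009, -0.0315, 0, 1], [0, 0, 0, -0.009, -0.0315, 0, 1], [0, 0, 0, -0.009, -0.0315, 0, 1], [0, 0, 0, -0.009, -0.0315, 0, 1], [0, 0, 0, -0.009, -0.0315, 0, 1], [0, 0, 0, -0.009, -0.0309, 0, 1], [0, 0, 0, 0, 0, 0.028, 1], [0, 0, 0, 0, 0, 0.028, 1], [0, 0, 0, 0, 0, 0.028, 1], [0, 0, 0, 0, 0, 0.028, 1], [0, 0, 0, 0, 0, 0, 1]]
  ]
}}

```text
time: 2.43
ee_pos: [0.4965, 0.2825, 0.1055]
eef_rot: [-3.141, -0.009, -2.618]
contact_force: [-0.8, -0.4, -0.0]
width: 1.002
```

```bash
python3 go.py .5027 .2876 .04 -2.61; python3 -c "
from h import *
cv2.imwrite('pics/s1.png',cv2.resize(manip.get_image('side')[80:250,90:290],None,fx=3,fy=3,interpolation=2))"
```

```text
t 2.4333 pos [0.4965 0.2825 0.1055] rpy [-3.1411 -0.0087 -2.6182] F [-0.81 -0.35 -0.03] M [-0.006  0.103  0.014] w 1.002 q [-0.6   0.45  0.    1.84 -0.    0.86  1.49]
tool shift [-0.0085  0.0013  0.0654]
tool rotvec [-0.0005 -0.0087 -0.0082]
```

View pics/s1.png

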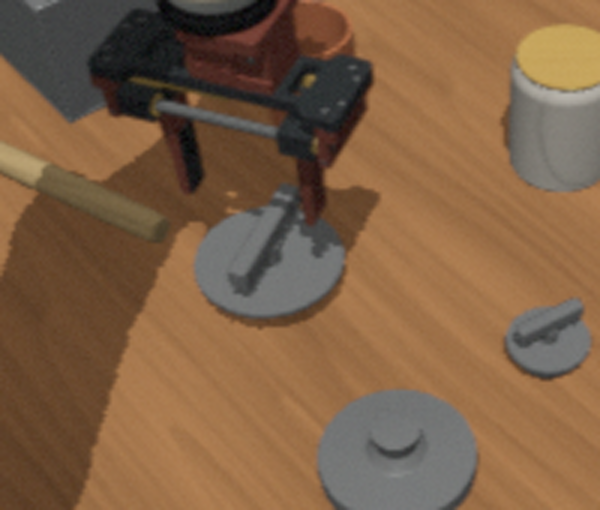

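The open fingers, near (185,185) and (315,215) in the crop, stand over the two long sides of the large lid's bar. I'll correct the small offset and check before descending.

Call:
{"op": "send_rows", "data": {
  "deltas": [
    [[0, 0, 0, 0, 0, 0.03, 1], [0, 0, 0, 0, 0, 0, 1], [0, 0, 0, 0, 0, 0, 1], [0, 0, 0, 0, 0, 0, 1]]
  ]
}}

```text
time: 2.82
ee_pos: [0.5003, 0.2851, 0.0826]
eef_rot: [3.141, 0.002, -2.615]
contact_force: [-0.5, -0.1, -0.2]
width: 1.003
```

```bash
python3 go.py .5027 .2876 .04 -2.61
```

```text
t 2.8167 pos [0.5003 0.2851 0.0826] rpy [ 3.1415e+00  1.8000e-03 -2.6154e+00] F [-0.55 -0.11 -0.21] M [ 0.079  0.038 -0.029] w 1.003 q [-0.6   0.48 -0.    1.86  0.    0.8   1.49]
tool shift [-0.0033  0.0009  0.0426]
tool rotvec [ 0.0001  0.0018 -0.0054]
```

Call:
{"op": "send_rows", "data": {
  "deltas": [
    [[0, 0, -0.005, -0.0033, 0.0009, 0, 1], [0, 0, 0, 0, 0, 0.02, 1], [0, 0, 0, 0, 0, 0.02, 1], [0, 0, 0, 0, 0, 0, 1], [0, 0, 0, 0, 0, 0, 1], [0, 0, 0, 0, 0, 0, 1]]
  ]
}}

```text
time: 3.32
ee_pos: [0.5027, 0.2875, 0.0421]
eef_rot: [3.142, 0.002, -2.61]
contact_force: [0.0, 0.3, 0.1]
width: 0.999
```

```bash
python3 go.py .5027 .2876 .04 -2.61
```

```text
t 3.3167 pos [0.5027 0.2875 0.0421] rpy [ 3.1415e+00  1.6000e-03 -2.6098e+00] F [0.01 0.28 0.05] M [ 0.075  0.02  -0.002] w 0.999 q [-0.6   0.55 -0.    1.87  0.    0.72  1.5 ]
tool shift [-0.      0.0001  0.0021]
tool rotvec [0.0001 0.0016 0.0002]
```

Aligned; close.

Call:
{"op": "send_rows", "data": {
  "deltas": [
    [[0, 0, 0, 0, 0, 0.002, 1], [0, 0, 0, 0, 0, 0, 0], [0, 0, 0, 0, 0, 0, 0], [0, 0, 0, 0, 0, 0, 0], [0, 0, 0, 0, 0, 0, 0], [0, 0, 0, 0, 0, 0, 0], [0, 0, 0, 0, 0, 0, 0], [0, 0, 0, 0, 0, 0, 0], [0, 0, 0, 0, 0, 0, 0], [0, 0, 0, 0, 0, 0, 0]]
  ],
  "newtons": 40
}}

```text
time: 4.15
ee_pos: [0.5019, 0.287, 0.0386]
eef_rot: [-3.142, -0.0, -2.61]
contact_force: [-0.3, 0.2, 0.7]
width: 0.359
```

```bash
python3 go.py .5027 .2876 .24 -2.61
```

```text
t 4.15 pos [0.5019 0.287  0.0386] rpy [-3.1416 -0.     -2.6097] F [-0.26  0.17  0.74] M [ 0.045  0.021 -0.013] w 0.359 q [-0.6   0.55 -0.    1.87  0.    0.72  1.5 ]
tool shift [-1.000e-03  1.000e-04 -2.014e-01]
tool rotvec [-0.     -0.      0.0003]
```

Call:
{"op": "send_rows", "data": {
  "deltas": [
    [[0, 0, 0, 0, 0, 0, 0], [0, 0, 0, 0, 0, 0, 0], [0, 0, 0, 0, 0, 0, 0], [0, 0, 0, 0, 0, 0, 0], [0, 0, 0, 0, 0, 0, 0], [0, 0, 0, 0, 0, 0, 0]]
  ]
}}

```text
time: 4.65
ee_pos: [0.5019, 0.2871, 0.0386]
eef_rot: [3.142, 0.0, -2.61]
contact_force: [0.4, 0.6, 0.1]
width: 0.213
```

```bash
python3 go.py .5027 .2876 .24 -2.61
```

```text
t 4.65 pos [0.5019 0.2871 0.0386] rpy [ 3.1415  0.     -2.6096] F [0.41 0.62 0.07] M [ 0.218  0.047 -0.042] w 0.213 q [-0.6   0.55 -0.    1.87  0.    0.72  1.5 ]
tool shift [-0.001   0.     -0.2014]
tool rotvec [0.0001 0.     0.0004]
```

Call:
{"op": "send_rows", "data": {
  "deltas": [
    [[0, 0, 0, 0, 0, 0, 0], [0, 0, 0, 0, 0, 0, 0], [0, 0, 0, 0, 0, 0, 0], [0, 0, 0, 0, 0, 0, 0], [0, 0, 0, 0, 0, -0.005, 0], [0, 0, 0, 0, 0, -0.01, 0], [0, 0, 0, 0, 0, -0.015, 0], [0, 0, 0, 0, 0, -0.02, 0], [0, 0, 0, 0, 0, -0.02, 0], [0, 0, 0, 0, 0, -0.02, 0], [0, 0, 0, 0, 0, -0.02, 0], [0, 0, 0, 0, 0, -0.02, 0], [0, 0, 0, 0, 0, -0.02, 0], [0, 0, 0, 0, 0, -0.02, 0], [0, 0, 0, 0, 0, -0.02, 0], [0, 0, 0, 0, 0, -0.01, 0], [0, 0, 0, 0, 0, 0, 0], [0, 0, 0, 0, 0, 0, 0], [0, 0, 0, 0, 0, 0, 0]]
  ]
}}

```text
time: 6.23
ee_pos: [0.5013, 0.2866, 0.2375]
eef_rot: [-3.141, -0.002, -2.61]
contact_force: [0.1, -0.2, -1.9]
width: 0.21
```

```bash
python3 go.py .5102 -.2175 .24 3.1356; python3 -c "
from h import *
cv2.imwrite('pics/s2.png',cv2.resize(manip.get_image('side')[0:200,60:310],None,fx=3,fy=3,interpolation=2))"
```

```text
t 6.2333 pos [0.5013 0.2866 0.2375] rpy [-3.1415e+00 -1.7000e-03 -2.6096e+00] F [ 0.14 -0.22 -1.87] M [0.065 0.053 0.005] w 0.21 q [-0.61  0.32  0.01  1.7  -0.    1.13  1.5 ]
tool shift [ 0.248  -0.4389 -0.002 ]
tool rotvec [-0.0006 -0.0016  0.538 ]
```

View pics/s2.png

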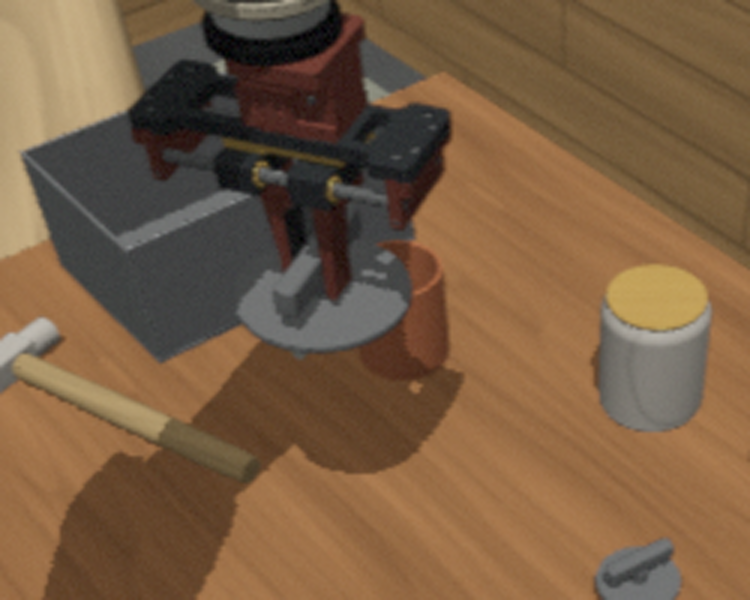

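Call:
{"op": "send_rows", "data": {
  "deltas": [
    [[0, 0, 0.09, 0, 0, 0, 0], [0, 0, 0.09, 0, 0, 0, 0], [0, 0, 0.09, 0, 0, 0, 0], [0, 0, 0.09, 0, 0, 0, 0], [0, 0, 0.09, 0, 0, 0, 0], [0, 0, 0.088, 0, 0, 0, 0], [0, 0, 0, 0, 0, 0, 0]]
  ]
}}

```text
time: 6.87
ee_pos: [0.5014, 0.2867, 0.2373]
eef_rot: [-3.14, -0.002, 3.132]
contact_force: [-0.5, -0.0, -2.5]
width: 0.212
```

Call:
{"op": "send_rows", "data": {
  "deltas": [
    [[0, 0, 0, 0, -0.012, 0, 0], [0, 0, 0, 0, -0.024, 0, 0], [0, 0, 0, -0.001, -0.031, 0, 0], [0, 0, 0, -0.001, -0.031, 0, 0], [0, 0, 0, -0.001, -0.031, 0, 0], [0, 0, 0, -0.001, -0.031, 0, 0], [0, 0, 0, -0.001, -0.031, 0, 0], [0, 0, 0, -0.001, -0.031, 0, 0], [0, 0, 0, -0.001, -0.031, 0, 0], [0, 0, 0, -0.001, -0.031, 0, 0], [0, 0, 0, -0.001, -0.031, 0, 0], [0, 0, 0, 0, -0.031, 0, 0], [0, 0, 0, 0, -0.031, 0, 0], [0, 0, 0, 0, -0.031, 0, 0], [0, 0, 0, 0, -0.031, 0, 0], [0, 0, 0, 0, -0.031, 0, 0], [0, 0, 0, 0, -0.022, 0, 0], [0, 0, 0, 0, -0.012, 0, 0], [0, 0, 0, 0, 0, 0, 0], [0, 0, 0, 0, 0, 0, 0]]
  ]
}}

```text
time: 8.53
ee_pos: [0.507, -0.2177, 0.2382]
eef_rot: [3.141, -0.001, 3.135]
contact_force: [-0.7, 0.3, -1.9]
width: 0.217
```

Call:
{"op": "send_rows", "data": {
  "deltas": [
    [[0, 0, 0, 0, 0, 0, 0], [0, 0, 0, 0, 0, 0, 0], [0, 0, 0, 0, 0, 0, 0]]
  ]
}}

```text
time: 8.78
ee_pos: [0.508, -0.2158, 0.2386]
eef_rot: [3.141, -0.0, 3.138]
contact_force: [0.3, -0.1, -1.4]
width: 0.216
```

```bash
python3 go.py .5102 -.2175 .24 3.1356; python3 -c "
from h import *
for n in('side','top'):
    im=manip.get_image(n);cv2.imwrite(f'pics/{n}3.png',im)
    x,y=(290,140) if n=='side' else (310,120)
    cv2.imwrite(f'pics/{n}3z.png',cv2.resize(im[y:y+190,x:x+200],None,fx=3,fy=3,interpolation=2))"
```

```text
t 8.7833 pos [ 0.508  -0.2158  0.2386] rpy [ 3.1411e+00 -1.0000e-04  3.1379e+00] F [ 0.28 -0.07 -1.37] M [ 0.033 -0.034  0.017] w 0.216 q [ 0.01  0.28  0.38  1.78 -0.12  1.11  1.99]
tool shift [-0.0022 -0.0017 -0.0014]
tool rotvec [ 0.0005 -0.0001  0.0023]
```

View pics/side3z.png

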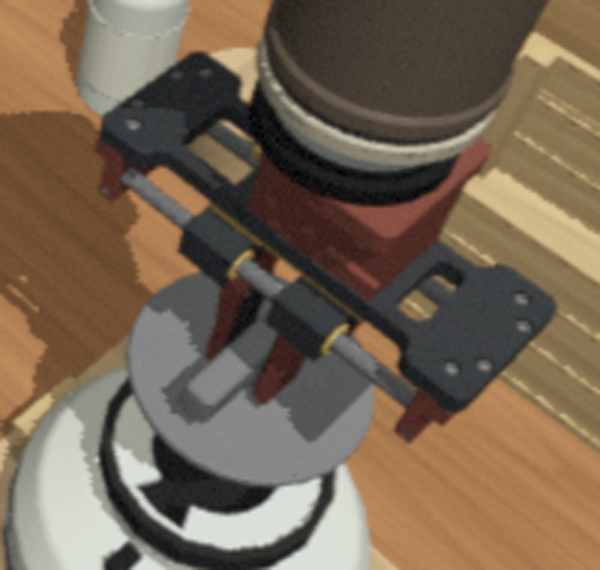

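View pics/top3z.png

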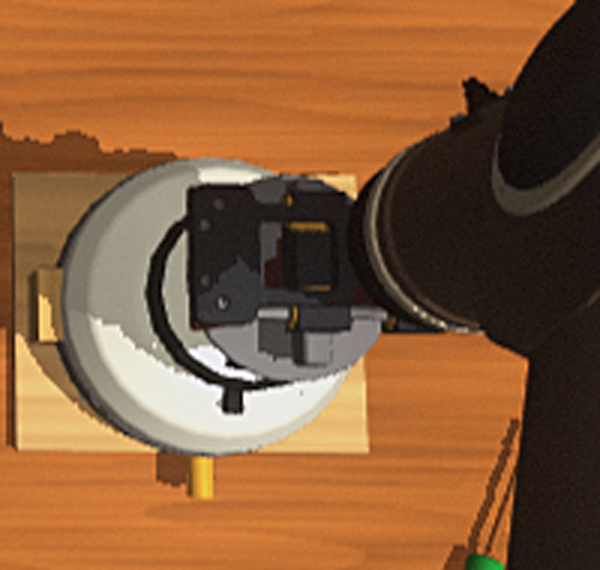

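```bash
python3 - <<'E'
from h import *
from scipy.optimize import least_squares
def up(p,s,o): return (np.array(p)+.5)/s-.5+o
P=up([[128,345],[140,395],[165,430],[200,458],[240,475],[280,483],[320,470],[350,445],[372,400]],3,[290,140])
for z in(.2265,.2325):
    Q=cast("side",P,z);print(z,circ(Q),least_squares(lambda c:np.hypot(*(Q[:,:2]-c).T)-.058,[.51,-.217]).x)
P=up([[205,348],[240,370],[290,377],[330,372],[365,350],[380,330]],3,[310,120])
for z in(.2265,.2325):
    Q=cast("top",P,z);print("top",z,least_squares(lambda c:np.hypot(*(Q[:,:2]-c).T)-.058,[.51,-.217]).x)
# bar near end top corners in both: z=.2665
print(cast("side",up([[187,383],[225,347]],3,[290,140]),.2665))
E
python3 -c "
import cv2
a=cv2.imread('pics/side3.png')[225:310,325:425];cv2.imwrite('pics/s3zz.png',cv2.resize(a,None,fx=6,fy=6,interpolation=2))"
```

```text
0.2265 (array([ 0.51459555, -0.21356974]), np.float64(0.05680270187152673)) [ 0.51585824 -0.21272956]
0.2325 (array([ 0.51077636, -0.21496749]), np.float64(0.05617100344992278)) [ 0.51269191 -0.21369145]
top 0.2265 [ 0.51112553 -0.21481075]
top 0.2325 [ 0.51104152 -0.21270557]
[[ 0.46247868 -0.20942577  0.2665    ]
 [ 0.48934712 -0.20857132  0.2665    ]]
```

View pics/s3zz.png

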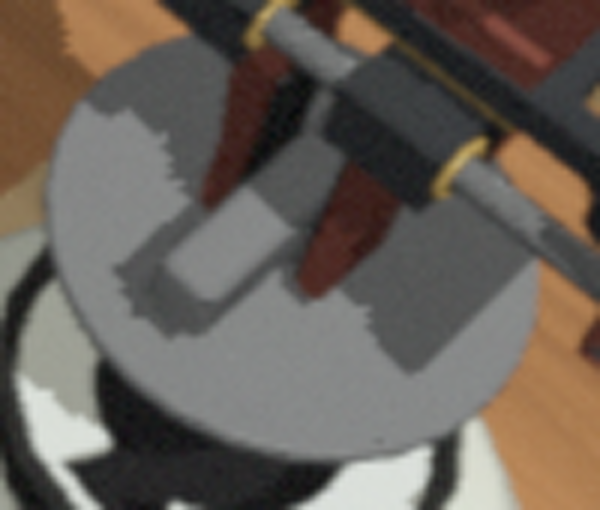

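```bash
python3 - <<'E'
from h import *
def up(p,s,o): return (np.array(p)+.5)/s-.5+o
q=cast("side",up([[165,262],[208,302],[245,190],[293,232]],6,[325,225]),.2665);print(q)
print(q[:2].mean(0)+[.05,0,0], (q[0]+q[1])/2-(q[2]+q[3])/2)
E
```

```text
[[ 0.46150975 -0.2103943   0.2665    ]
 [ 0.46096451 -0.22293739  0.2665    ]
 [ 0.48898922 -0.21014698  0.2665    ]
 [ 0.48855957 -0.22399483  0.2665    ]]
[ 0.51123713 -0.21666585  0.2665    ] [-0.02753726  0.00040506  0.        ]
```

Call:
{"op": "send_rows", "data": {
  "deltas": [
    [[0, 0, 0, 0, -0.0014, 0, 0], [0, 0, 0, 0, 0, 0.01, 0], [0, 0, 0, 0, 0, 0.01, 0], [0, 0, 0, 0, 0, 0.01, 0], [0, 0, 0, 0, 0, 0.01, 0], [0, 0, 0, 0, 0, 0, 0], [0, 0, 0, 0, 0, 0, 0]]
  ]
}}

```text
time: 9.47
ee_pos: [0.5073, -0.2183, 0.1976]
eef_rot: [3.141, -0.002, 3.135]
contact_force: [-0.6, -0.6, -0.3]
width: 0.215
```

```bash
python3 go.py .5095 -.2173 .1671 3.1356
```

```text
t 9.4667 pos [ 0.5073 -0.2183  0.1976] rpy [ 3.1412e+00 -2.1000e-03  3.1354e+00] F [-0.59 -0.57 -0.31] M [ 0.013 -0.031  0.002] w 0.215 q [ 0.02  0.32  0.38  1.82 -0.14  1.02  2.01]
tool shift [-0.0023  0.001   0.0305]
tool rotvec [ 0.0004 -0.0021 -0.0002]
```

Call:
{"op": "send_rows", "data": {
  "deltas": [
    [[0, 0, 0, -0.0015, 0.0008, 0, 0], [0, 0, 0, 0, 0, 0.006, 0], [0, 0, 0, 0, 0, 0.006, 0], [0, 0, 0, 0, 0, 0.006, 0], [0, 0, 0, 0, 0, 0.006, 0], [0, 0, 0, 0, 0, 0.004, 0], [0, 0, 0, 0, 0, 0, 0], [0, 0, 0, 0, 0, 0, 0]]
  ]
}}

```text
time: 10.13
ee_pos: [0.5092, -0.2177, 0.1703]
eef_rot: [3.142, -0.001, 3.135]
contact_force: [-0.2, -0.3, -1.3]
width: 0.212
```

```bash
python3 go.py .5095 -.2173 .1671 3.1356
```

```text
t 10.1333 pos [ 0.5092 -0.2177  0.1703] rpy [ 3.1415e+00 -6.0000e-04  3.1354e+00] F [-0.17 -0.29 -1.29] M [ 0.007 -0.001 -0.032] w 0.212 q [ 0.03  0.35  0.37  1.85 -0.15  0.97  2.03]
tool shift [-0.0003  0.0004  0.0032]
tool rotvec [ 0.0001 -0.0006 -0.0002]
```

Call:
{"op": "send_rows", "data": {
  "deltas": [
    [[0, 0, 0, 0, 0, 0.002, 0], [0, 0, 0, 0, 0, 0.0015, 0], [0, 0, 0, 0, 0, 0.001, 0], [0, 0, 0, 0, 0, 0.001, 0], [0, 0, 0, 0, 0, 0, 0], [0, 0, 0, 0, 0, 0, 0]]
  ]
}}

```text
time: 10.63
ee_pos: [0.5096, -0.2177, 0.1654]
eef_rot: [-3.142, 0.001, 3.136]
contact_force: [0.6, 0.7, 2.0]
width: 0.212
```

```bash
python3 go.py .5095 -.2173 .1671 3.1356;python3 -c "
from h import *
for n in('side',):
    im=manip.get_image(n);cv2.imwrite(f'pics/{n}4.png',im)
    x,y=(290,140) if n=='side' else (310,120)
    cv2.imwrite(f'pics/{n}4z.png',cv2.resize(im[y+30:y+220,x:x+200],None,fx=3,fy=3,interpolation=2))"
```

```text
t 10.6333 pos [ 0.5096 -0.2177  0.1654] rpy [-3.1415e+00  7.0000e-04  3.1356e+00] F [0.64 0.66 2.03] M [-0.058 -0.016  0.025] w 0.212 q [ 0.03  0.36  0.37  1.86 -0.15  0.95  2.03]
tool shift [ 0.0001  0.0004 -0.0017]
tool rotvec [-0.0001  0.0007 -0.    ]
```

View pics/side4z.png

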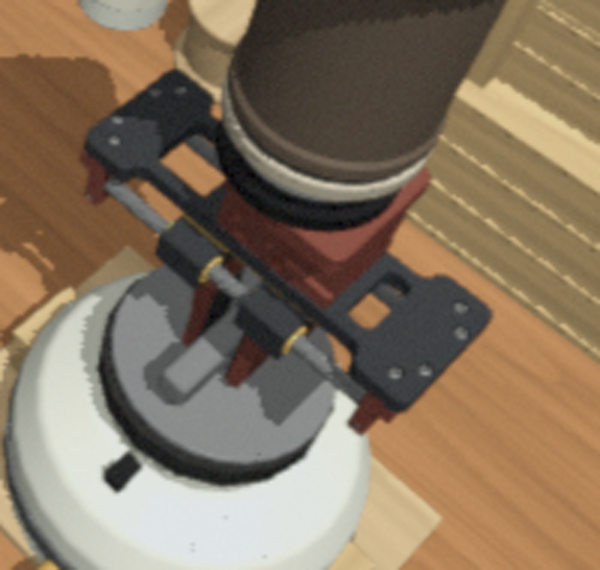

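Call:
{"op": "send_rows", "data": {
  "deltas": [
    [[0, 0, 0, 0, 0, 0, 0], [0, 0, 0.07, 0, 0, 0, 0], [0, 0, 0.07, 0, 0, 0, 0], [0, 0, 0.07, 0, 0, 0, 0], [0, 0, 0.07, 0, 0, 0, 0], [0, 0, 0.07, 0, 0, 0, 0], [0, 0, 0.07, 0, 0, 0, 0], [0, 0, 0, 0, 0, 0, 0], [0, 0, 0, 0, 0, 0, 0]]
  ],
  "newtons": 60
}}

```text
time: 11.43
ee_pos: [0.5094, -0.2177, 0.1652]
eef_rot: [-3.141, 0.0, 2.718]
contact_force: [0.2, -0.4, 2.6]
width: 0.207
```

```bash
python3 go.py .5095 -.2173 .163 3.1356
```

```text
t 11.4333 pos [ 0.5094 -0.2177  0.1652] rpy [-3.1413e+00  2.0000e-04  2.7177e+00] F [ 0.25 -0.37  2.58] M [-0.26  -0.026  0.009] w 0.207 q [-0.04  0.37  0.46  1.86 -0.2   0.96  1.65]
tool shift [0.0001 0.0005 0.0022]
tool rotvec [-3.000e-04  1.000e-04 -4.179e-01]
```

Call:
{"op": "send_rows", "data": {
  "deltas": [
    [[0, 0, 0.06, 0, 0, 0.0002, 0], [0, 0, 0.06, 0, 0, 0.0002, 0], [0, 0, 0.06, 0, 0, 0.0003, 0], [0, 0, 0.06, 0, 0, 0.0003, 0], [0, 0, 0.06, 0, 0, 0.0003, 0], [0, 0, 0.06, 0, 0, 0.0003, 0], [0, 0, 0.06, 0, 0, 0.0003, 0], [0, 0, 0, 0, 0, 0, 0], [0, 0, 0, 0, 0, 0, 0]]
  ]
}}

```text
time: 12.18
ee_pos: [0.5095, -0.2176, 0.1633]
eef_rot: [3.142, 0.0, 2.299]
contact_force: [1.6, -0.4, 2.3]
width: 0.209
```

```bash
python3 go.py .5095 -.2173 .163 3.1356
```

```text
t 12.1833 pos [ 0.5095 -0.2176  0.1633] rpy [3.1415e+00 2.0000e-04 2.2990e+00] F [ 1.62 -0.42  2.26] M [-0.298 -0.231  0.065] w 0.209 q [-0.11  0.38  0.55  1.87 -0.24  0.96  1.28]
tool shift [0.0003 0.0002 0.0003]
tool rotvec [-0.000e+00  2.000e-04 -8.366e-01]
```

48° so far, tracking fine. Continue to about 65°.

Call:
{"op": "send_rows", "data": {
  "deltas": [
    [[0, 0, 0.05, 0, 0, 0.0002, 0], [0, 0, 0.05, 0, 0, 0.0002, 0], [0, 0, 0.05, 0, 0, 0, 0], [0, 0, 0.05, 0, 0, 0, 0], [0, 0, 0.05, 0, 0, 0, 0], [0, 0, 0.05, 0, 0, 0, 0], [0, 0, 0, 0, 0, 0, 0], [0, 0, 0, 0, 0, 0, 0], [0, 0, 0, 0, 0, 0, 0]]
  ]
}}

```text
time: 12.93
ee_pos: [0.5093, -0.2178, 0.1628]
eef_rot: [-3.141, 0.0, 1.998]
contact_force: [2.0, -2.1, -0.5]
width: 0.207
```

```bash
python3 go.py .5095 -.2173 .163 3.1356;python3 -c "
from h import *
for n in('side',):
    im=manip.get_image(n);cv2.imwrite(f'pics/{n}5.png',im)
    cv2.imwrite(f'pics/{n}5z.png',cv2.resize(im[220:345,300:440],None,fx=4,fy=4,interpolation=2))"
```

```text
t 12.9333 pos [ 0.5093 -0.2178  0.1628] rpy [-3.1414e+00  2.0000e-04  1.9982e+00] F [ 2.   -2.07 -0.45] M [-0.586 -0.168  0.117] w 0.207 q [-0.16  0.4   0.62  1.87 -0.28  0.96  1.01]
tool shift [ 0.0004  0.0004 -0.0002]
tool rotvec [-3.0000e-04  0.0000e+00 -1.1374e+00]
```

View pics/side5z.png

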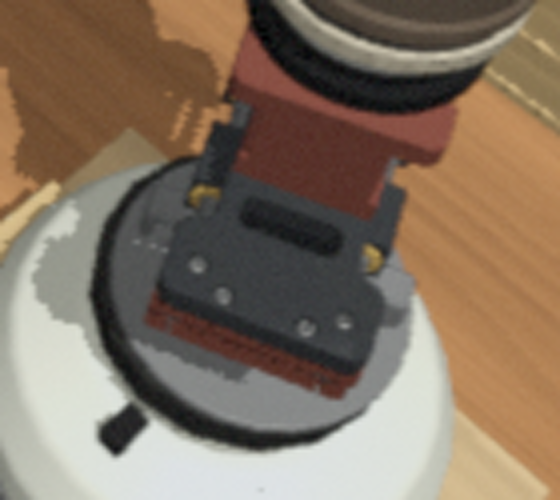

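Call:
{"op": "send_rows", "data": {
  "deltas": [
    [[0, 0, 0, 0, 0, 0, 0.6], [0, 0, 0, 0, 0, 0, 0.6], [0, 0, 0, 0, 0, 0, 0.6], [0, 0, 0, 0, 0, 0, 0.6], [0, 0, 0, 0, 0, 0, 0.6], [0, 0, 0, 0, 0, 0, 0.6], [0, 0, 0, 0, 0, 0, 0.6], [0, 0, 0, 0, 0, 0, 0.6], [0, 0, 0, 0, 0, 0, 0.6]]
  ]
}}

```text
time: 13.73
ee_pos: [0.5093, -0.2176, 0.1628]
eef_rot: [3.142, -0.0, 1.996]
contact_force: [1.1, 0.4, -0.4]
width: 0.599
```

Call:
{"op": "send_rows", "data": {
  "deltas": [
    [[0, 0, 0, 0, 0, -0.005, 0.6], [0, 0, 0, 0, 0, -0.01, 0.6], [0, 0, 0, 0, 0, -0.015, 0.6], [0, 0, 0, 0, 0, -0.02, 0.6], [0, 0, 0, 0, 0, -0.02, 0.6], [0, 0, 0, 0, 0, -0.02, 0.6], [0, 0, 0, 0, 0, -0.02, 0.6], [0, 0, 0, 0, 0, -0.02, 0.6], [0, 0, 0, 0, 0.03, 0, 0.6], [0, 0, 0, 0, 0.03, 0, 0.6], [0, 0, 0, 0, 0.03, 0, 0.6], [0, 0, 0, 0, 0.03, 0, 0.6], [0, 0, 0, 0, 0.03, 0, 0.6], [0, 0, 0, 0, 0.03, 0, 0.6], [0, 0, 0, 0, 0, 0, 0.6]]
  ]
}}

```text
time: 14.98
ee_pos: [0.6776, -0.1383, 0.2919]
eef_rot: [3.141, -0.001, 2.002]
contact_force: [-0.2, 1.1, -0.8]
width: 0.601
```

```bash
python3 go.py .5095 -.2173 .163 3.1356;python3 -c "
from h import *
for n in('side','top'):
    im=manip.get_image(n);cv2.imwrite(f'pics/{n}6.png',im)
    x,y=(290,225) if n=='side' else (320,165)
    cv2.imwrite(f'pics/{n}6z.png',cv2.resize(im[y:y+120,x:x+140],None,fx=5,fy=5,interpolation=2))"
```

```text
t 14.9833 pos [ 0.6776 -0.1383  0.2919] rpy [ 3.1408e+00 -9.0000e-04  2.0020e+00] F [-0.23  1.14 -0.8 ] M [0.054 0.045 0.001] w 0.601 q [-0.25  0.53  0.61  1.35 -0.31  1.35  0.8 ]
tool shift [-0.0016 -0.1858  0.1288]
tool rotvec [ 1.3000e-03 -4.0000e-04 -1.1336e+00]
```

View pics/side6z.png

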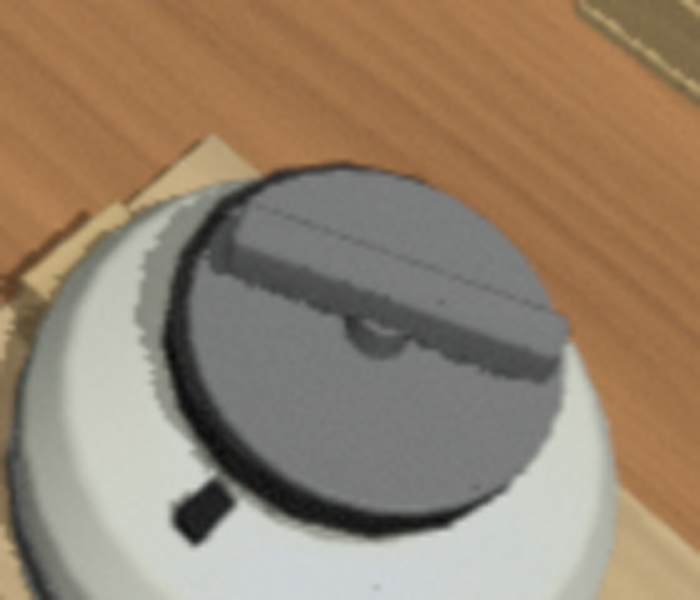

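View pics/top6z.png

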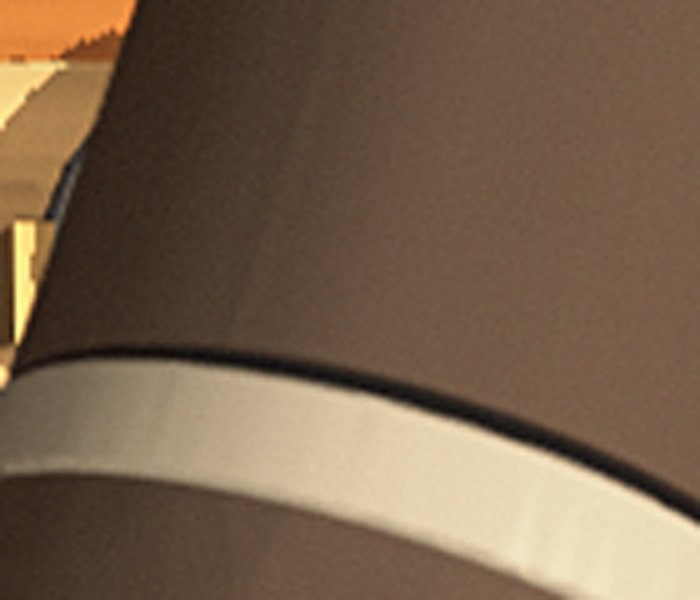

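```bash
python3 - <<'E'
from h import *
def up(p,s,o): return (np.array(p)+.5)/s-.5+o
for z in(.191,.195):
    q=cast("side",up([[250,205],[235,248],[568,325],[555,358]],5,[290,225]),z)
    a=q[:2].mean(0);b=q[2:].mean(0);print(z,(a+b)/2,np.degrees(np.arctan2(*(a-b)[1::-1])),np.linalg.norm(a-b))
E
```

```text
0.191 [ 0.508044   -0.22197019  0.191     ] 115.60907557376328 0.09546407466947612
0.195 [ 0.50570064 -0.22278606  0.195     ] 115.60907557376333 0.09480000402307585
```

```bash
python3 -c "
from h import *
manip.job_done();print(manip.get_state()['time'])"
```

```text
the job is handed in; nothing more can be done
the job is handed in; nothing more can be done
```

The sprayer tank is closed and the job is handed in, at about 15 s of the 48 s allowed. I gripped the large lid by its bar and lowered it through the notches onto the seal. I then twisted it clockwise about 65°, let go, and moved the arm well clear.

What the last checks showed:
- **Turn:** the side view after release puts the bar at 115.6°, about 64° from the notches. The gripper's own reading at the end of the twist was 65°, so the two agree.
- **Height:** the gripper was 2.6 mm lower at the end of the twist than when first pressed onto the seal. That puts the bar centre about 31 mm above the rim, which is fully drawn down. This comes from the gripper position; I did not measure it separately in the pictures.
- **Centring:** the gripper's position puts the lid within about 1 mm of the mouth's axis. A hand-picked estimate from the single side view came out about 5 mm off instead. Both are inside the 12 mm limit.
- **Not checked:** the arm blocked the final top view, so that cross-check failed. I did not measure the small lid at the end, but nothing I moved went near it.

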